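# Refit a missing peg in the drying rack

## Task

One socket in the upper row of the drying rack has lost its peg. Take the spare peg from the tube rack, stand its tapered end in the empty socket and let go, then drive it home with the mallet, not with the gripper, in two or more separate taps until its collar sits on the socket. Stand or lay the mallet back on the bench and leave everything else where it is.

Things in the scene. Friction and masses are not known exactly. Their poses are not given: they have to be found in the camera images.
- peg_mid (a point): Spare peg, loose, 126 mm, grey plastic, upright in a hole of the tube rack, its collar on the rack's top (this point, half-way along, is 83 mm above the bench); lifts straight out. z: along its axis to the round nose. From below: taper 40 mm long, 13 mm across growing to 18; collar 28 mm across, 6 thick; round body 16 mm across, 80 long, to grip by. About 45 g.
- peg: The same spare peg as peg_mid, z along its axis; its origin is the centre of the tapered end's face, 63 mm below peg_mid. The underside of its collar is 40 mm above the origin, the nose 126 mm above.
- socket_mouth (a point): Mouth centre of the empty socket, the one in the rack's upper row (four, 90 mm apart) without a peg: a grey boss 33 mm across, 163 mm above the bench, mouth up, leaning 35 degrees from vertical toward the rack's front. z: its axis, out of the mouth, as a fitted peg stands; y: level, along the row. Hole 16.75 mm across at the mouth, 44 mm deep, tapering 1:8 like the peg.
- socket: The same socket, origin at its mouth, z up. Set in by its weight or a push below 4 N, the peg stops and stays with its collar 8 to 10 mm above the rim (peg_mid 31 to 33 mm out along the axis). Driving it on takes a growing push, 12 to 18 N at the end; friction then holds it. Home: collar's underside on the rim, peg_mid 23 mm out along the axis, the nose 86 mm out, level with the fitted pegs' noses.
- mallet_head (a point): Soft-faced mallet standing on one face, handle level. This point is the centre of its head, a cylinder 48 mm across, 76 mm long along z, 38 mm above the bench; the faces lie 38 mm above and below it. The wooden handle leaves along -x at this height: 18 mm wide (y), 26 mm high, from 24 to 202 mm from this point. About 0.4 kg, balanced about 11 mm from here toward the handle.
- tube_rack: White plastic tube rack, fixed, 66 mm along x, 214 mm along y, 60 mm high; origin at the centre of its underside. Four 20 mm holes in line along y, at -75, -25, 25 and 75 mm: one holds the spare peg, three hold white-capped sample tubes reaching 96 mm above the bench (caps 21 mm across).
- rack: Drying rack, fixed: steel tube sides 384 mm apart, two steel rails with an upper and a lower row of four sockets and pegs, white drip tray 18 mm high below, reaching 93 mm in front of the origin. Origin: centre of its underside, x to its back; pegs lean toward -x. Lower pegs lie 100 mm down the slope, reach 147 mm above the bench, 76 mm in front of the origin; two carry upturned beakers.
- tube1_mid (a point): White-capped sample tube, 16 mm across and 90 mm long, in the tube rack; the point is its centre. To be left alone.
- tube2_mid (a point): White-capped sample tube, 16 mm across and 90 mm long, in the tube rack; the point is its centre. To be left alone.
- tube3_mid (a point): White-capped sample tube, 16 mm across and 90 mm long, in the tube rack; the point is its centre. To be left alone.
- beaker_mid (a point): Clear plastic beaker standing upside down on the bench, 54 mm across, 68 mm high; the point is its centre. To be left alone.
- brush_mid (a point): Flat brush lying on the bench, 190 mm long; the point is its middle. To be left alone.
- jar_mid (a point): Jar with a green lid, 56 mm across, 85 mm high; the point is its centre. To be left alone.
- bottle_mid (a point): Amber bottle with a black cap, 48 mm across, 110 mm high; the point is its centre. To be left alone.
- dish_mid (a point): White porcelain dish, 90 mm across, 22 mm high; the point is its centre. To be left alone.
Not all that is in view belongs to the job. Leave any green look-alike of the part that bears mallet_head alone.

How it is judged:
By the outcome, as a careful person would: the job done as asked, in the order asked, and still so for the second after the job is handed in, with the robot touching nothing.
It also fails if it takes over 67 s, if anything falls off the work surface, if the arm or the gripper's body presses on something with over 40 N, if the wrist force passes 120 N, or if a joint passes its speed limit or range.

## Robot

A 6-joint arm with a two-finger parallel gripper is mounted at the origin on the work surface. World frame = base frame: x ahead of the robot, y to its left, z up, the work surface at z = 0. Lengths are in m, angles in degrees, forces in N, time in s.
With the tool pointing down it reaches from about 0.4 to 0.825 m from the base axis. Payload 7 kg.
Tool frame: the origin (TCP) lies midway between the tips of the shut fingers; the grasp point (between the pads) lies 19 mm behind it; z points along the fingers, y is the direction in which the jaws open and shut (so a half turn about z gives the same grasp; the last joint's range is limited). The gripper opens to 88 mm and grips with 3 to 60 N. Pads are 19 mm wide; open, the fingers measure 130 mm over their backs; the gripper's body (78 mm by 193 mm) begins 47 mm behind the grasp point.
Start: joints at [-46.518, 20.546, 0.682, 0, -70.136, -16.507], TCP at [0.306, -0.602, 0.227] pointing down, gripper open.
Joint ranges: [-176.03, 176.03], [-82.01, 121.73], [-58.28, 71.71], [-173.87, 95.51], [-174.79, -0.11], [-173.66, 173.66]. Speed limits (degrees/s): [136.94, 136.94, 172.46, 180, 180, 180].

## Interface

Orientations are given as a 3x3 rotation matrix whose columns are the frame's x, y, z axes.
In Python, from rig import robot gives the robot as it stands. Calls block until the motion is done:
- robot.goto(position, orientation): joint-space move of the TCP to a pose.
- robot.servo_line(position, ori=None, speed=0.15): straight line of the TCP; ori=None keeps the orientation; speed is the mean speed in m/s.
- robot.movej(angles): joint-space move.
- robot.move_gripper(opening): opening from 0.0 (shut) to 1.0 (fully open); the grip force is fixed at half the most; returns when the fingers have stopped.
- robot.dwell(seconds).
- robot.ik(position, orientation): joint angles nearest the present ones, or None.
- robot.grab_frame(name): name is "scene" or "top" or "wrist"; returns (picture, depth): 400x640x3 uint8, red, green, blue; 400x640 float32, m along the optical axis (not along the pixel's ray), 0 where there is no reading.
- robot.camera_info(name): a dict with "vfov" (degrees; the focal length in pixels is half the picture's height over the tangent of half this angle, whatever the lens; pixels are square), "cx", "cy" (the principal point, pixels), "view" (4x4, takes a point from world to camera coordinates); the wrist camera has in their place "T_tool_cam" (4x4, takes a point from camera to tool coordinates, whose origin is the TCP and whose axes are the flange's). Camera axes: x right, y down, z forward; pixel columns grow to the right and rows downward; lengths in m; the calibration is good to about 2 mm. A picture is of the moment at which its call begins: read the wrist's pose just before it. camera_info takes no time and is no camera call.
A pose or a line that the arm cannot do raises robot.Unreachable and nothing moves.
- robot.job_done(): hands the job in, once; it reports no verdict.
Readings, each from a call of its own:
- robot.read_t(): time.
- robot.read_qpos(): joint angles.
- robot.read_qvel(): joint speeds.
- robot.read_effort(): joint torques, N m.
- robot.read_position(): TCP position.
- robot.read_tcp_rot(): TCP orientation.
- robot.read_force(): force on the tool from outside, world axes, zero at the start.
- robot.read_ft_torque(): the same for the moment, N m.
- robot.read_grip_width(): opening from 0.0 (shut) to 1.0 (fully open).
Only numpy, scipy, OpenCV 4.12 (cv2) and the standard library are available. Lean on these libraries where they do the work, as an engineer would, in place of code of your own. Each camera call takes 0.05 s, during which the arm holds its last target. There are 200 camera calls.

## Working session

There is one attempt and no reset: what is moved stays moved. The work goes in short steps, each a Python script; the robot and the scene stay as the last script left them, time stands still between calls to the robot, and variables do not carry over. Pictures are saved under pics/ and viewed, about 8 in all and at most 12, crops included, and the job is handed in when it is done.

```bash
ls; mkdir -p pics; cat > h.py <<'E'
import numpy as np, cv2
from rig import robot
def save(name,fn,crop=None,scale=1):
    im,d=robot.grab_frame(name)
    np.savez('pics/'+fn+'.npz',im=im,d=d,p=robot.read_position(),R=robot.read_tcp_rot())
    o=im[:,:,::-1]
    if crop: x0,y0,x1,y1=crop; o=o[y0:y1,x0:x1]
    if scale!=1: o=cv2.resize(o,None,fx=scale,fy=scale,interpolation=cv2.INTER_CUBIC)
    cv2.imwrite('pics/'+fn+'.png',o)
def T(name,fn):
    c=robot.camera_info(name); f=200/np.tan(np.radians(c['vfov']/2))
    if name=='wrist':
        z=np.load('pics/'+fn+'.npz'); W=np.eye(4); W[:3,:3]=z['R']; W[:3,3]=z['p']
        return f,320 if 'cx' not in c else c['cx'],200 if 'cy' not in c else c['cy'],W@np.array(c['T_tool_cam'])
    return f,c['cx'],c['cy'],np.linalg.inv(np.array(c['view']))
def pix(name,fn,u,v,z=None):
    """world point of pixel: by depth, or on plane of height z"""
    f,cx,cy,M=T(name,fn); r=np.array([(u-cx)/f,(v-cy)/f,1.])
    if z is None:
        d=np.load('pics/'+fn+'.npz')['d'][int(round(v)),int(round(u))]
        return (M@np.r_[r*d,1])[:3]
    o=M[:3,3]; w=M[:3,:3]@r
    return o+w*(z-o[2])/w[2]
def cloud(name,fn):
    f,cx,cy,M=T(name,fn); d=np.load('pics/'+fn+'.npz')['d']; v,u=np.mgrid[:400,:640]
    P=np.stack([(u-cx)/f*d,(v-cy)/f*d,d],-1)@M[:3,:3].T+M[:3,3]; P[d==0]=np.nan
    return P
E
python3 - <<'E'
from h import *
a=[]
for n in ('scene','top'):
    save(n,n+'0')
    c=robot.camera_info(n); print(n,c)
print(robot.camera_info('wrist'))
a=cv2.imread('pics/scene0.png');b=cv2.imread('pics/top0.png')
E
```

```text
pics
scene {'vfov': 47.06867927030734, 'cx': 312.18108170019997, 'cy': 200.60487139988982, 'view': array([[-0.64865309,  0.76092234,  0.01569598,  0.30173377],
       [ 0.4418454 ,  0.39328567, -0.80628718, -0.07439066],
       [-0.61969493, -0.51606548, -0.591316  ,  1.64932119],
       [ 0.        ,  0.        ,  0.        ,  1.        ]])}
top {'vfov': 56.04762156494154, 'cx': 318.5492118954945, 'cy': 199.10614540219785, 'view': array([[ 0.01194331, -0.9997202 , -0.02041747, -0.0366729 ],
       [-0.99219123, -0.00931317, -0.12437777,  0.4588578 ],
       [ 0.12415282,  0.02174351, -0.99202485,  1.10013506],
       [ 0.        ,  0.        ,  0.        ,  1.        ]])}
{'vfov': 69.0334739444519, 'cx': 316.924067464293, 'cy': 199.72513939026678, 'T_tool_cam': array([[ 2.89203699e-04, -9.60103118e-01, -2.79646059e-01,
         7.48238111e-02],
       [ 9.99999925e-01,  2.06114629e-04,  3.26528397e-04,
        -3.52828864e-04],
       [-2.55861789e-04, -2.79646133e-01,  9.60103106e-01,
        -1.59531955e-01],
       [ 0.00000000e+00,  0.00000000e+00,  0.00000000e+00,
         1.00000000e+00]])}
```

View pics/top0.png

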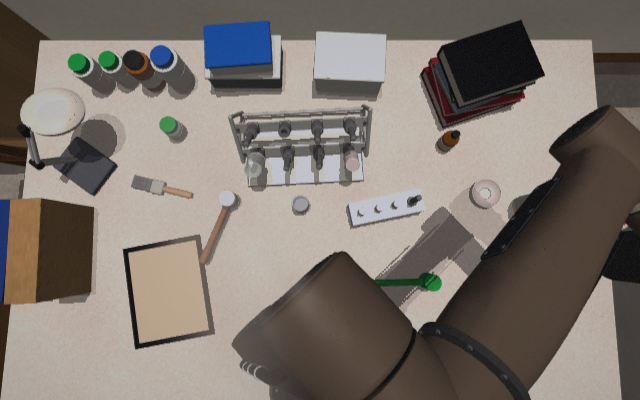

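View pics/scene0.png

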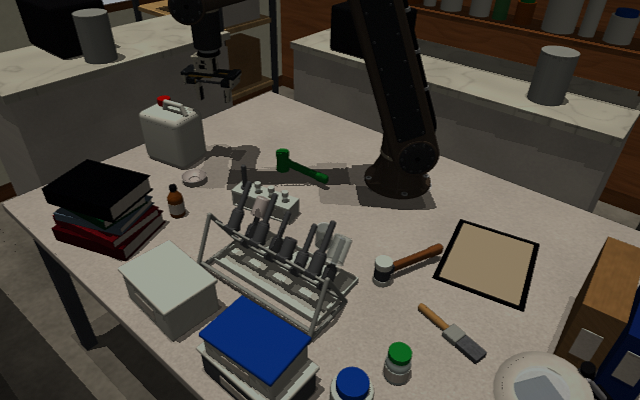

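The top view shows two mallets. The wooden-handled one with a pale face is at (228,199) and the green look-alike is at (430,282), so I'll use the wooden one. The rack is around (300,145). The tube rack is around (387,207), with the peg at about (414,201). I'll enlarge the view to confirm.

```bash
python3 - <<'E'
from h import *
im=np.load('pics/top0.npz')['im'][:,:,::-1]
cv2.imwrite('pics/topc.png',cv2.resize(im[95:275,190:440],None,fx=3.2,fy=3.2,interpolation=cv2.INTER_CUBIC))
P=cloud('top','top0')
for n,u,v in [('mallet',228,199),('hend',205,260),('peg',414,201),('tr',352,213),('tr2',420,205)]: print(n,P[v,u].round(4))
E
```

```text
mallet [0.4508 0.2282 0.0784]
hend [0.2752 0.2953 0.0504]
peg [ 0.4453 -0.2961  0.1173]
tr [ 0.4154 -0.1298  0.0624]
tr2 [ 0.4407 -0.3263  0.061 ]
```

View pics/topc.png

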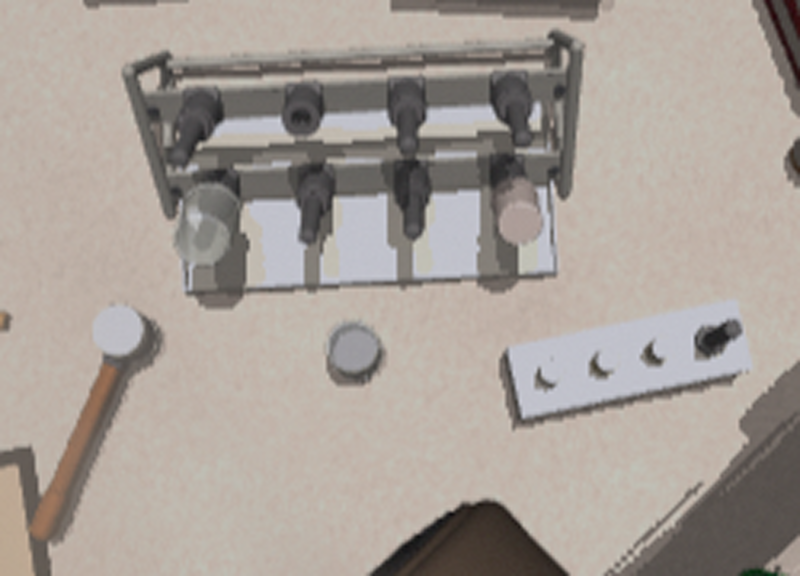

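Confirmed. In the crop, the mallet's pale face is at (120,332) with its wooden handle running to (40,530). The empty socket is at (302,115), and the grey spare peg is in the tube rack's right-hand hole, nose at (733,326). The other three holes hold tubes. Next I'll get coarse positions and check which poses are reachable.

```bash
cat >> h.py <<'E'
def Rz(z,x):
    z=np.array(z,float)/np.linalg.norm(z); x=np.array(x,float); x-=z*(x@z); x/=np.linalg.norm(x)
    return np.stack([x,np.cross(z,x),z],1)
E
python3 - <<'E'
from h import *
c=lambda x,y:(190+x/3.2-.35,95+y/3.2-.35)
N=[pix('top','top0',*c(*p),z=.2334) for p in [(182,155),(408,146),(523,134)]]
print('noses',np.round(N,4))
S=pix('top','top0',*c(303,114),z=.163); print('sock',S.round(4))
row=np.array(N[0]-N[2]); row[2]=0; row/=np.linalg.norm(row); print('row',row, np.degrees(np.arctan2(row[1],row[0])))
front=np.array([-row[1],row[0],0]); print('front',front)
ax=front*np.sin(np.radians(35))+np.array([0,0,np.cos(np.radians(35))])
print('sock from nose1', (N[0]-row*90e-3-.086*ax).round(4),(N[1]+row*90e-3-.086*ax).round(4))
pg=pix('top','top0',*c(734,326),z=.146); print('peg',pg.round(4), 'mallet',pix('top','top0',*c(119,331),z=.076), pix('top','top0',*c(40,532),z=.05))
print(robot.read_t())
for nm,p,z in [('ins',S+.060*ax,-ax),('hi',S+.2*ax,-ax),('peg',pg,[0,0,-1]),('mal',[.4508,.2282,.03],[0,0,-1])]:
  for a in range(0,360,45):
    v=np.array([np.cos(np.radians(a)),np.sin(np.radians(a)),0]); 
    if z is not None and nm in('ins','hi'): v=front*np.cos(np.radians(a))+row*np.sin(np.radians(a))
    q=robot.ik(p,Rz(z,v)); print(nm,a,None if q is None else np.round(q,0))
E
```

```text
noses [[ 0.5735  0.1462  0.2334]
 [ 0.5819 -0.031   0.2334]
 [ 0.592  -0.1208  0.2334]]
sock [0.6294 0.0602 0.163 ]
row [-0.06919316  0.99760328  0.        ] 93.96764621504259
front [-0.99760328 -0.06919316  0.        ]
sock from nose1 [0.629  0.0598 0.163 ] [0.6248 0.0622 0.163 ]
peg [ 0.454  -0.3031  0.146 ] mallet [0.45372859 0.23234381 0.076     ] [0.27253325 0.30358858 0.05      ]
0.1
ins 0 None
ins 45 None
ins 90 None
ins 135 None
ins 180 None
ins 225 None
ins 270 None
ins 315 None
hi 0 [  39.  -20.  -48.   34.  -36. -148.]
hi 45 [ 39. -20. -48.  34. -36. 161.]
hi 90 [ 39. -20. -48.  34. -36. 122.]
hi 135 [ 39. -20. -48.  34. -36.  82.]
hi 180 [ 39. -20. -48.  34. -36.  32.]
hi 225 [ 39. -20. -48.  34. -36. -19.]
hi 270 [ 39. -20. -48.  34. -36. -58.]
hi 315 [ 39. -20. -48.  34. -36. -98.]
peg 0 [-13.  12. -22.   0. -56. 103.]
peg 45 [-13.  12. -22.   0. -56. 148.]
peg 90 [ -13.   12.  -22.    0.  -56. -167.]
peg 135 [ -13.   12.  -22.    0.  -56. -122.]
peg 180 [-13.  12. -22.   0. -56. -77.]
peg 225 [-13.  12. -22.   0. -56. -32.]
peg 270 [-13.  12. -22.   0. -56.  13.]
peg 315 [-13.  12. -22.   0. -56.  58.]
mal 0 [ 49.  18. -34.   0. -38.  41.]
mal 45 [ 49.  18. -34.   0. -38.  86.]
mal 90 [ 49.  18. -34.   0. -38. 131.]
mal 135 None
mal 180 [  49.   18.  -34.   -0.  -38. -139.]
mal 225 [ 49.  18. -34.   0. -38. -94.]
mal 270 [ 49.  18. -34.   0. -38. -49.]
mal 315 [ 49.  18. -34.   0. -38.  -4.]
```

Pointing the tool straight along the socket axis isn't reachable that low, so I'll search tilted grasps, with the jaw axis perpendicular to the peg and the tool at angle γ to it.

```bash
cat >> h.py <<'E'
from scipy.spatial.transform import Rotation as Ro
LO=np.array([-176.03,-82.01,-58.28,-173.87,-174.79,-173.66]);HI=np.array([176.03,121.73,71.71,95.51,-.11,173.66])
def tilted(ax,az_dir,g):
    """tool R with tool z = -ax turned by g deg so the gripper body leans toward az_dir; tool x in that plane"""
    ax=np.array(ax,float); d=np.array(az_dir,float); d-=ax*(d@ax); d/=np.linalg.norm(d)
    g=np.radians(g); z=-(ax*np.cos(g)+d*np.sin(g)); return Rz(z,d)
FL=np.diag([-1.,-1,1])
def tryik(g_pt,R):
    q=robot.ik(np.array(g_pt)+.019*R[:,2],R)
    return None if q is None else (np.array(q), min((q-LO).min(),(HI-q).min()))
E
python3 - <<'E'
from h import *
row=np.array([-.0692,.9976,0]); fr=np.array([-.9976,-.0692,0]); S=np.array([.627,.061,.163])
s,c=np.sin(np.radians(35)),np.cos(np.radians(35)); ax=fr*s+np.array([0,0,c]); up=-fr*c+np.array([0,0,s])
for g in (0,15,25,35,45):
  for b in range(0,360,45):
    d=up*np.cos(np.radians(b))+row*np.sin(np.radians(b)); R=tilted(ax,d,g)
    for F in (np.eye(3),FL):
      r=[tryik(S+h*ax,R@F) for h in (.072,.125,.19)]
      if all(x is not None for x in r): print('INS',g,b,F[0,0],[round(x[1],1) for x in r],r[0][0].round(0))
pg=np.array([.449,-.303,0])
for g in (15,25,35):
  for b in range(0,360,45):
    R=tilted([0,0,1],[np.cos(np.radians(b)),np.sin(np.radians(b)),0],g)
    for F in (np.eye(3),FL):
      r=[tryik(pg+[0,0,h],R@F) for h in (.125,.22)]
      if all(x is not None for x in r): print('GR',g,b,F[0,0],[round(x[1],1) for x in r],r[0][0].round(0))
# mallet: head grasp, body leans away from handle ; handle dir at strike = hd
M=np.array([.452,.230,.038]); h=np.array([-.93,.366,0])
for g in (15,25,35,45):
  for sg in (1,-1):
    for F in (np.eye(3),FL):
      R=tilted([0,0,1],-h*sg,g)@F; r=tryik(M+[0,0,.005],R); r2=tryik(M+[0,0,.1],R)
      if r is not None: print('MG',g,sg,F[0,0],round(r[1]),r2 is not None and round(r2[1]),r[0].round(0))
      for b in range(0,360,45):
        hd=-up*np.cos(np.radians(b))+row*np.sin(np.radians(b)); R=tilted(ax,-hd*sg,g)@F
        r=[tryik(S+k*ax,R) for k in (.125,.16,.22)]
        if all(x is not None for x in r): print('  strike',g,sg,b,F[0,0],[round(x[1]) for x in r],r[0][0].round(0))
E
```

```text
INS 15 0 1.0 [np.float64(23.9), np.float64(25.0), np.float64(27.0)] [ 30.   3. -34.  15. -36.  54.]
INS 15 0 -1.0 [np.float64(23.9), np.float64(25.0), np.float64(27.0)] [  30.    3.  -34.   15.  -36. -126.]
INS 15 45 1.0 [np.float64(12.9), np.float64(15.1), np.float64(18.1)] [ 33.   2. -45.  41. -33.  69.]
INS 15 45 -1.0 [np.float64(12.9), np.float64(15.1), np.float64(18.1)] [  33.    2.  -45.   41.  -33. -111.]
INS 15 270 1.0 [np.float64(19.9), np.float64(22.3), np.float64(22.0)] [ 21.  -1. -34. -15. -20.  -0.]
INS 15 315 1.0 [np.float64(28.1), np.float64(28.0), np.float64(29.0)] [ 23.   2. -30.  -4. -32.  32.]
INS 15 315 -1.0 [np.float64(25.9), np.float64(22.8), np.float64(19.2)] [  23.    2.  -30.   -4.  -32. -148.]
INS 25 0 1.0 [np.float64(35.8), np.float64(36.2), np.float64(37.5)] [ 27.   8. -23.   5. -51.  64.]
INS 25 0 -1.0 [np.float64(35.8), np.float64(36.2), np.float64(37.5)] [  27.    8.  -23.    5.  -51. -116.]
INS 25 45 1.0 [np.float64(21.2), np.float64(22.6), np.float64(24.8)] [ 37.   7. -37.  33. -47.  74.]
INS 25 45 -1.0 [np.float64(21.2), np.float64(22.6), np.float64(
[... 13005 characters left out ...]
 [57, 57, 57] [  4.  13.  -1. -31. -78.  62.]
  strike 45 -1 270 1.0 [46, 46, 46] [-14.   9. -12. -59. -68.  56.]
  strike 45 -1 315 1.0 [27, 27, 28] [-28.   5. -31. -91. -59.  57.]
  strike 45 -1 0 -1.0 [2, 5, 12] [ -33.    4.  -57. -136.  -58. -110.]
  strike 45 -1 90 -1.0 [9, 10, 11] [  49.   10.  -49.   59.  -67. -103.]
  strike 45 -1 135 -1.0 [36, 37, 38] [  40.   14.  -22.   24.  -75. -102.]
  strike 45 -1 180 -1.0 [54, 54, 55] [  24.   15.   -4.   -3.  -81. -109.]
  strike 45 -1 225 -1.0 [55, 54, 51] [   4.   13.   -1.  -31.  -78. -118.]
  strike 45 -1 270 -1.0 [46, 46, 42] [ -14.    9.  -12.  -59.  -68. -124.]
  strike 45 -1 315 -1.0 [27, 27, 28] [ -28.    5.  -31.  -91.  -59. -123.]
```

I'll use γ=25° throughout, with the body leaning back-right for the peg, upslope for the socket, and away from the handle for the mallet. First I'll go above the peg and take a wrist look.

```bash
python3 - <<'E'
from h import *
pg=np.array([.454,-.303,0]); d=np.array([1,-1,0])/2**.5
R=tilted([0,0,1],d,25)
robot.goto(pg+[0,0,.24]+.019*R[:,2],R); robot.move_gripper(.6)
save('wrist','w1'); print(robot.read_t(),robot.read_qpos().round(1) if hasattr(robot.read_qpos(),'round') else robot.read_qpos())
# predicted pixel of peg nose top & peg mid
f,cx,cy,M=T('wrist','w1'); 
for z in (.146,.12,.066):
  p=np.linalg.inv(M)@np.r_[pg[:2],z,1]; print(z,p[0]/p[2]*f+cx,p[1]/p[2]*f+cy)
E
```

```text
2.25 [-20.4  23.8   4.6 -10.2 -93.8  66.8]
0.146 317.54261863851787 162.59004690777758
0.12 317.5327601106407 145.33262456941176
0.066 317.5165832001383 117.01482903758054
```

View pics/w1.png

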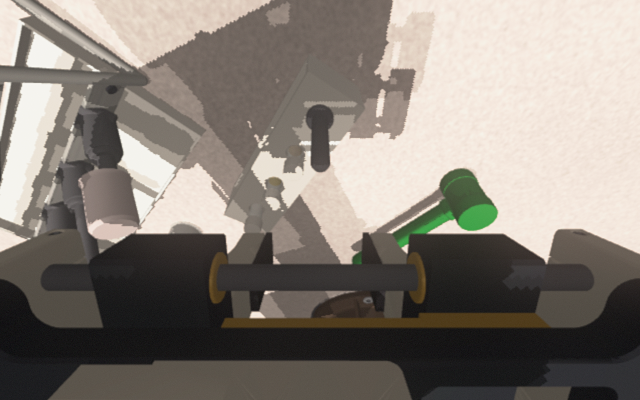

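The wrist view shows the grey peg with its nose near (320,167) and collar near (320,117), within about 3 px of prediction. The green look-alike is at (468,200) and stays clear. I'll fit the peg's axis from the depth data.

```bash
cat >> h.py <<'E'
from scipy.optimize import least_squares
def circ(P,r,c0):
    """fit vertical-cylinder centre of known radius"""
    f=lambda c:np.hypot(P[:,0]-c[0],P[:,1]-c[1])-r
    s=least_squares(f,c0,loss='soft_l1',f_scale=.001); return s.x,np.abs(f(s.x)).mean()
E
python3 - <<'E'
from h import *
P=cloud('wrist','w1').reshape(-1,3)
m=(np.hypot(P[:,0]-.454,P[:,1]+.303)<.02)&(P[:,2]>.08)&(P[:,2]<.135)
print(m.sum(),circ(P[m],.008,[.454,-.303]), np.nanmax(P[np.hypot(P[:,0]-.454,P[:,1]+.303)<.015,2]))
print(pix('wrist','w1',320,117,.066),pix('wrist','w1',320,163,.146))
m=(np.hypot(P[:,0]-.454,P[:,1]+.303)<.02)&(P[:,2]>.067)&(P[:,2]<.071);print(m.sum(),P[m].mean(0) if m.any() else 0)
E
```

```text
548 (array([ 0.45120691, -0.30226825]), np.float64(0.00022281916522486382)) 0.148158943367203
[ 0.45228034 -0.30474491  0.066     ] [ 0.45237506 -0.30408765  0.146     ]
182 [ 0.45507566 -0.3053996   0.06788946]
```

```bash
cat >> h.py <<'E'
row=np.array([-.0692,.9976,0]); fr=np.array([-.9976,-.0692,0]); S0=np.array([.627,.061,.163])
ax=fr*np.sin(np.radians(35))+np.array([0,0,np.cos(np.radians(35))]); up=-fr*np.cos(np.radians(35))+np.array([0,0,np.sin(np.radians(35))])
RI=tilted(ax,up,25)
def gl(p,R,speed=.15): robot.servo_line(np.array(p)+.019*R[:,2],R,speed)
def gg(p,R): robot.goto(np.array(p)+.019*R[:,2],R)
E
python3 - <<'E'
from h import *
pg=np.array([.4517,-.3033,0]); R=tilted([0,0,1],np.array([1,-1,0]),25)
gl(pg+[0,0,.122],R,.15); robot.move_gripper(0.); print('w',robot.read_grip_width()*88,robot.read_force())
gl(pg+[0,0,.30],R,.2); print('w',robot.read_grip_width()*88)
gg(S0+.24*ax,RI); save('wrist','w2'); print(robot.read_t())
f,cx,cy,M=T('wrist','w2')
for n,q in [('S',S0),('nose',S0+(.24+.024)*ax),('tip',S0+.138*ax)]:
  p=np.linalg.inv(M)@np.r_[q,1]; print(n,p[0]/p[2]*f+cx,p[1]/p[2]*f+cy)
cv2.imwrite('pics/w2.png',cv2.resize(np.load('pics/w2.npz')['im'][0:300,120:520,::-1],None,fx=2,fy=2,interpolation=cv2.INTER_CUBIC))
E
```

```text
w 15.303198461699242 [ 0.01360268 -0.79564663  0.53326731]
w 15.183486665216181
6.325
S 316.1490657254267 92.60570543073058
nose 315.4102156958391 305.688025201605
tip 315.9205369356506 158.51278089922022
```

View pics/w2.png

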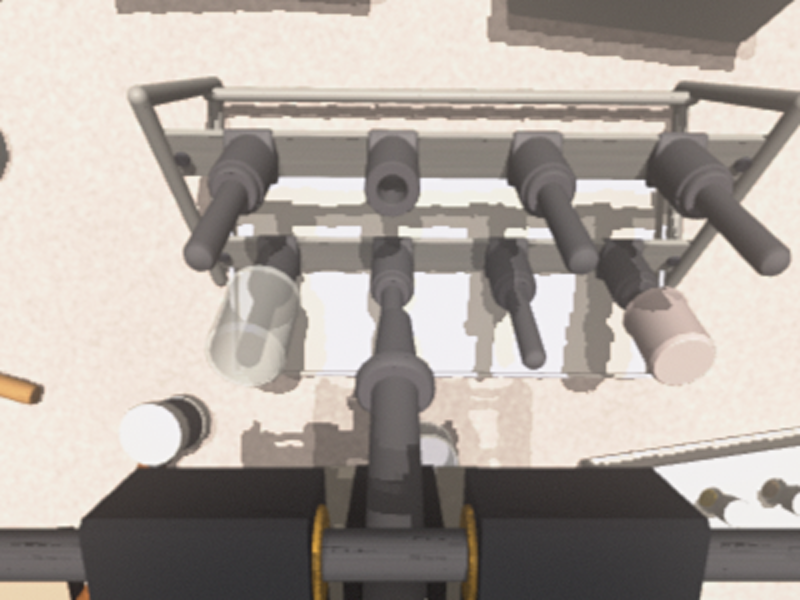

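The wrist view shows the held peg (collar at crop (395,385), tip about (396,302)) pointing up the image at the empty socket (mouth at crop (392,188), i.e. pixel (316,94)). The prediction for the mouth was (316.1,92.6). The held peg and fitted pegs are all in the depth image, so I'll fit their axes in this one frame, which cancels calibration error.

```bash
cat > fit.py <<'E'
from h import *
def axfit(P,p0,a0,r,smin,smax,it=4,tol=.006):
    """fit cylinder of radius r(s) about axis through p0 along a0; returns point at s=0 plane, axis"""
    e1=np.cross(a0,[0,1,0]);e1/=np.linalg.norm(e1);e2=np.cross(a0,e1)
    x=np.zeros(4)
    def geo(x,P):
        a=a0+x[2]*e1+x[3]*e2;a=a/np.linalg.norm(a);q=p0+x[0]*e1+x[1]*e2
        s=(P-q)@a; return s,np.linalg.norm(P-q-s[:,None]*a,axis=1)-r(s)
    for k in range(it):
        s,e=geo(x,P); m=(s>smin)&(s<smax)&(np.abs(e)<(tol if k else 2*tol)); Q=P[m]
        x=least_squares(lambda x:geo(x,Q)[1],x,loss='soft_l1',f_scale=.001).x
    a=a0+x[2]*e1+x[3]*e2;a/=np.linalg.norm(a)
    return p0+x[0]*e1+x[1]*e2,a,m.sum(),np.abs(geo(x,Q)[1]).mean()
def run(fn,hg=None):
    P=cloud('wrist',fn).reshape(-1,3); P=P[~np.isnan(P[:,0])]
    out={}
    for k in (1,-1,-2):
        p,a,n,e=axfit(P,S0+k*.09*row,ax,lambda s:.008+0*s,.035,.08); out[k]=(p,a)
        print('peg',k,p.round(4),a.round(4),n,round(e*1e3,2),'tilt',np.degrees(np.arccos(a[2])).round(1))
    p,a,n,e=axfit(P,S0,ax,lambda s:.0165+0*s,-.025,-.002); print('boss',p.round(4),a.round(4),n,e*1e3)
    if hg is not None:
        o=S0+hg*ax
        r=lambda s:np.where(s<.04,.0065+s/16,.008)
        h,b,n,e=axfit(P,o,ax,r,.003,.068); m=0
        print('held',h.round(4),b.round(4),n,e*1e3, 'offset row/up mm',((h-o)@row*1e3).round(2),((h-o)@up*1e3).round(2),'tilt',np.degrees(np.arccos(b[2])).round(1))
if __name__=='__main__':
    import sys; run(sys.argv[1],float(sys.argv[2]) if len(sys.argv)>2 else None)
E
python3 fit.py w2 .138
```

```text
peg 1 [0.6202 0.1519 0.1626] [-0.5748 -0.0364  0.8175] 375 0.24 tilt 35.2
peg -1 [ 0.6314 -0.0279  0.1618] [-0.5751 -0.0359  0.8173] 365 0.23 tilt 35.2
peg -2 [ 0.637  -0.1176  0.1613] [-0.5745 -0.0369  0.8177] 514 0.33 tilt 35.1
boss [0.6257 0.0619 0.1621] [-0.5743 -0.043   0.8175] 171 0.1528830243457577
held [0.5479 0.0549 0.2759] [-0.5668 -0.0388  0.823 ] 1567 1.8189634153839327 offset row/up mm -0.58 -0.21 tilt 34.6
```

```bash
sed -i 's/^row=.*/row=np.array([-.0622,.9981,0]); fr=np.array([-.9981,-.0622,0]); S0=np.array([.6258,.0620,.1622])/' h.py
python3 - <<'E'
from fit import *
P=cloud('wrist','w2').reshape(-1,3); P=P[~np.isnan(P[:,0])]
o=np.array([.5479,.0549,.2759])
for nm,r,a,b in [('body',.008,.050,.066),('taper',None,.004,.036)]:
    rr=(lambda s:.008+0*s) if r else (lambda s:.0065+s/16)
    h,d,n,e=axfit(P,o,ax,rr,a,b,tol=.003); m=h+d*(a+b)/2; 
    t=m-S0; t-=ax*(t@ax); print(nm,n,round(e*1e3,2),'at s',(a+b)/2,'offaxis row/up mm',(t@row*1e3).round(2),(t@up*1e3).round(2),'dir row/up deg',np.degrees([d@row,d@up]).round(2))
# collar radius points -> s location
t=P-S0; s=t@ax; rad=np.linalg.norm(t-s[:,None]*ax,axis=1); m=(rad>.010)&(rad<.0155)&(s>.14)&(s<.22); print('collar s range',np.percentile(s[m],[2,50,98]).round(4),'expected .178-.184 (+)')
t2=np.abs(rad-.0)<.009; m=t2&(s>.1)&(s<.16); print('tip s',np.percentile(s[m],[1,3]))
print(((robot.read_position()-.019*RI[:,2])-S0).round(4),robot.read_position())
E
```

```text
body 404 0.25 at s 0.058 offaxis row/up mm -2.41 0.91 dir row/up deg [-1.14 -0.37]
taper 358 0.21 at s 0.019999999999999997 offaxis row/up mm -2.32 0.85 dir row/up deg [-0.58  0.36]
collar s range [0.1609 0.1841 0.219 ] expected .178-.184 (+)
tip s [0.13968915 0.14022197]
[-0.1359 -0.0111  0.1969] [0.49323818 0.05106158 0.34035454]
```

The held peg is within about 0.5 mm of the commanded line, and the socket axis is known to sub-millimetre from the same frame. I'll insert with force monitoring.

```bash
python3 - <<'E'
from h import *
c=S0-.0002*row+.0004*up
gl(c+.24*ax,RI,.1); gl(c+.115*ax,RI,.15); robot.dwell(.2)
f0=np.array(robot.read_force()); print('f0',f0.round(2))
h=.115
gl(c+.085*ax,RI,.06); h=.085
F=lambda:np.array(robot.read_force())-f0
print(h,F().round(2))
while h>.066:
    h-=.0015; gl(c+h*ax,RI,.03); f=F(); a=f@ax; print(round(h,4),a.round(2),(f@row).round(2),(f@up).round(2))
    if a>2.2 or np.linalg.norm(f)>6: break
print(robot.read_t()); save('wrist','w3')
E
python3 - <<'E'
E
```

```text
f0 [ 0.43 -0.17 -0.84]
0.085 [-0.38  0.67  0.66]
0.0835 0.5 -0.4 -0.19
0.082 0.59 -0.35 -0.54
0.0805 0.83 0.78 0.86
0.079 0.52 -0.11 0.28
0.0775 0.44 0.99 -0.47
0.076 -0.39 0.63 -0.5
0.0745 0.4 1.13 -0.97
0.073 0.02 0.04 -0.69
0.0715 -0.96 -0.03 -0.63
0.07 0.7 0.22 -1.73
0.0685 2.44 0.34 -1.82
11.1583
```

```bash
cat >> h.py <<'E'
def RM(hd): return tilted([0,0,1],-np.array(hd),25)
E
python3 - <<'E'
from h import *
robot.move_gripper(.6); robot.dwell(.2); c=S0
gl(c+.0685*ax+.2*ax,RI,.25); save('wrist','w4')
hd=np.array([-.93,.366,0]); M=np.array([.452,.230,0])
gg(M+[0,0,.22],RM(hd)); robot.move_gripper(.9); save('wrist','w5'); print(robot.read_t())
a=[np.load(f'pics/{n}.npz')['im'][0:260,120:520,::-1] for n in('w4','w5')]
cv2.imwrite('pics/w45.png',np.vstack(a))
from fit import *
P=cloud('wrist','w4').reshape(-1,3); P=P[~np.isnan(P[:,0])]
p,d,n,e=axfit(P,S0,ax,lambda s:.008+0*s,.057,.09); print('peg',p.round(4),d.round(4),n,round(e*1e3,2))
t=P-p; s=t@d; rad=np.linalg.norm(t-s[:,None]*d,axis=1); m=rad<.003; print('nose s',s[m&(s<.15)].max())
for k in(1,-1): 
  t=P-(p+k*.09*row); s=t@ax; rad=np.linalg.norm(t-s[:,None]*ax,axis=1); print('fitted nose',s[(rad<.004)&(s<.15)].max())
E
```

```text
14.9167
peg [0.6253 0.0624 0.1619] [-0.5805 -0.0374  0.8134] 217 0.23
nose s 0.09497697384928368
fitted nose 0.09027967332525141
fitted nose 0.09043021561483629
```

View pics/w45.png

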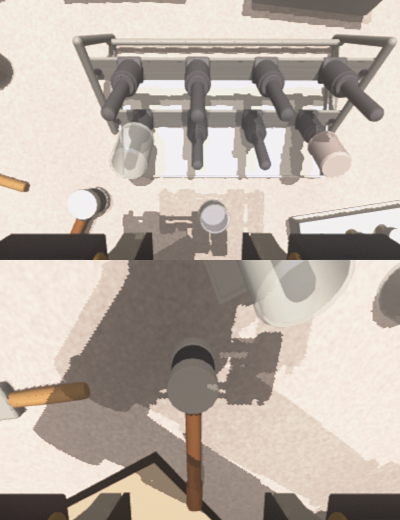

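The upper panel shows the spare peg standing alone in the socket at (197,85). The lower panel shows the mallet from above, face at (192,387) and handle running down to (195,505). I'll fit the mallet's head and handle from depth.

```bash
python3 - <<'E'
from h import *
P=cloud('wrist','w5').reshape(-1,3); P=P[~np.isnan(P[:,0])]
M=np.array([.452,.230]); r=np.hypot(P[:,0]-M[0],P[:,1]-M[1])
t=P[(r<.035)&(P[:,2]>.071)&(P[:,2]<.085)]; print('top face',len(t),t.mean(0).round(4),(t.max(0)-t.min(0))[:2]);
(c,_),rad=cv2.minEnclosingCircle((t[:,:2]*1000).astype(np.float32))[:2],cv2.minEnclosingCircle((t[:,:2]*1000).astype(np.float32))[1]; 
print('enc',cv2.minEnclosingCircle((t[:,:2]*1000).astype(np.float32)))
s=P[(r<.035)&(P[:,2]>.01)&(P[:,2]<.066)]; print('side',len(s),circ(s,.024,M))
h=P[(r>.04)&(r<.2)&(P[:,2]>.044)&(P[:,2]<.058)&(P[:,0]<.43)]
v=cv2.fitLine((h[:,:2]).astype(np.float32),cv2.DIST_HUBER,0,.001,.001).ravel(); print('handle',len(h),v,'z',h[:,2].mean())
n=np.array([-v[1],v[0]]); print('line offset from face centre mm',(t.mean(0)[:2]-v[2:])@n*1e3)
# nose heights
P=cloud('wrist','w4').reshape(-1,3); P=P[~np.isnan(P[:,0])]
for k in (1,0,-1):
  q=P-(S0+k*.09*row); s=q@ax; rad=np.linalg.norm(q-s[:,None]*ax,axis=1); m=(rad<.007)&(s>.05)&(s<.12); print(k,m.sum(),np.percentile(s[m],[80,90,95,99]).round(4))
E
```

```text
top face 2061 [0.4571 0.2332 0.0768] [0.04747219 0.04731654]
enc ((454.62353515625, 234.13851928710938), 24.28972816467285)
side 938 (array([0.45347281, 0.23486171]), np.float64(0.0005896579001959869))
handle 1458 [ 0.9345171  -0.35591823  0.36560047  0.26978198] z 0.05119104854223683
line offset from face centre mm -1.591284833632326
1 300 [0.0884 0.089  0.0893 0.0899]
0 279 [0.0927 0.0932 0.0938 0.0944]
-1 266 [0.0885 0.0891 0.0895 0.0902]
```

The mallet fit agrees: head (0.4545, 0.2345), handle direction (-0.934, 0.356). The spare peg's nose stands only about 4.3 mm above the fitted ones where I expected 8–10. I'll check the collar gap with a scene crop before striking.

```bash
python3 - <<'E'
from fit import *
save('scene','s2')
im=np.load('pics/s2.npz')['im'][195:325,195:365,::-1]
a=cv2.resize(im,None,fx=4,fy=4,interpolation=cv2.INTER_CUBIC)
b=cv2.resize(np.load('pics/w4.npz')['im'][30:130,210:420,::-1],(680,324),interpolation=cv2.INTER_CUBIC)
cv2.imwrite('pics/s2.png',cv2.resize(np.vstack([a,b]),None,fx=.7,fy=.7,interpolation=cv2.INTER_AREA))
P=cloud('scene','s2').reshape(-1,3); P=P[~np.isnan(P[:,0])]
for k in (1,0,-1,-2):
  p,d,n,e=axfit(P,S0+k*.09*row,ax,lambda s:.008+0*s,.035,.08); q=P-p; s=q@ax; rad=np.linalg.norm(q-s[:,None]*ax,axis=1); m=(rad<.0075)&(s>.05)&(s<.12); print(k,p.round(4),n,m.sum(),np.percentile(s[m],[90,95,99]).round(4))
E
```

```text
1 [0.6198 0.1534 0.162 ] 127 77 [0.0869 0.088  0.0886]
0 [0.6244 0.0639 0.1613] 118 57 [0.0899 0.0917 0.0931]
-1 [ 0.6299 -0.0266  0.1612] 111 41 [0.0875 0.0886 0.0889]
-2 [ 0.6337 -0.1168  0.1599] 101 22 [0.0811 0.082  0.0878]
```

View pics/s2.png

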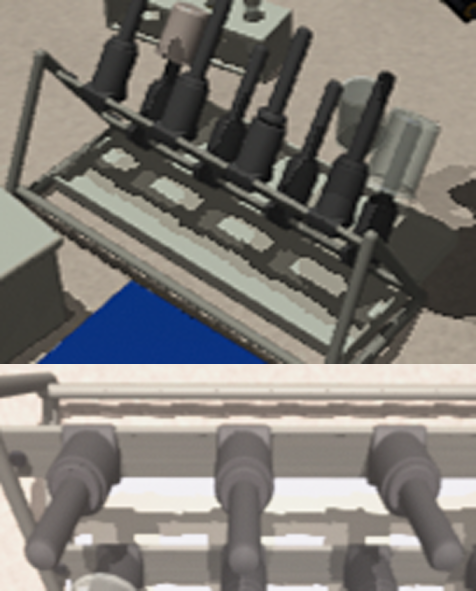

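The gap is only about 4–5 mm: the gripper pressed the peg in deeper than setting it would. I'll mend that by re-gripping, easing it back out, setting it at about 10 mm and letting go, so that the mallet does the driving.

```bash
python3 - <<'E'
from fit import *
c=S0-.0002*row+.0004*up
robot.move_gripper(.6); gg(c+.23*ax,RI); gl(c+.069*ax,RI,.2); robot.move_gripper(0); print(robot.read_grip_width()*88,robot.read_t())
f0=np.array(robot.read_force())
gl(c+.083*ax,RI,.05); f1=np.array(robot.read_force());print((f1-f0).round(2))
h=.077; gl(c+h*ax,RI,.04); print(h,((np.array(robot.read_force())-f1)@ax).round(2))
while h>.0735:
    h-=.0007; gl(c+h*ax,RI,.01); a=(np.array(robot.read_force())-f1)@ax; print(round(h,4),a.round(2))
    if a>1.5: break
robot.move_gripper(.6); robot.dwell(.3); gl(c+.27*ax,RI,.25); save('wrist','w6'); print(robot.read_t())
P=cloud('wrist','w6').reshape(-1,3); P=P[~np.isnan(P[:,0])]
for k in (1,0,-1):
  q=P-(S0+k*.09*row); s=q@ax; rad=np.linalg.norm(q-s[:,None]*ax,axis=1); m=(rad<.007)&(s>.05)&(s<.12); print(k,m.sum(),np.percentile(s[m],[80,90,95,99]).round(4))
p,d,n,e=axfit(P,S0,ax,lambda s:.008+0*s,.060,.092); print('peg',p.round(4),d.round(4),n)
E
```

```text
15.60108175502745 18.1917
[ 1.71 -0.1  -3.78]
0.077 -0.09
0.0763 -0.52
0.0756 -0.04
0.0749 0.23
0.0742 -0.07
0.0735 -0.34
22.275
1 163 [0.0882 0.0886 0.0889 0.0893]
0 365 [0.0951 0.0961 0.0967 0.0975]
-1 179 [0.0884 0.0889 0.0893 0.0898]
peg [0.625  0.0622 0.1617] [-0.6114 -0.041   0.7903] 227
```

The gap is now about 8 mm, in the set-in range. Next: take the mallet by its head and line it up over the peg's nose.

```bash
python3 - <<'E'
from h import *
hd=np.array([-.9345,.3559,0]); R=RM(hd); M=np.array([.4545,.2345,0])
robot.move_gripper(.95); gg(M+[0,0,.16],R); gl(M+[0,0,.046],R,.15); robot.move_gripper(0); robot.dwell(.1)
print('w',robot.read_grip_width()*88,robot.read_t())
gl(M+[0,0,.30],R,.2); print('w',robot.read_grip_width()*88)
gg(S0+.27*ax,RI); gl(S0+.18*ax,RI,.2); robot.dwell(.2)
print('f',robot.read_force(),robot.read_t())
save('scene','s3'); save('wrist','w7')
a=np.load('pics/s3.npz')['im'][100:300,170:370,::-1]; b=np.load('pics/w7.npz')['im'][0:300,120:520,::-1]
cv2.imwrite('pics/s37.png',np.hstack([cv2.resize(a,(300,300)),b]))
E
```

```text
w 47.35045465472887 25.8167
w 46.88472295447567
f [-0.16620088  0.35474171 -3.82667555] 28.85
```

View pics/s37.png

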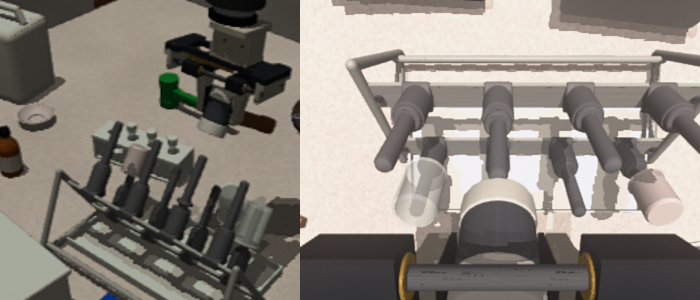

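The left panel shows the mallet held by its head, handle toward the robot, face above the rack. The right panel shows the face at (498,195) in line with the standing peg at (498,140). Now to tap.

```bash
python3 - <<'E'
from h import *
f0=np.array(robot.read_force())
for tgt in (.1375,.1345,.132):
    gl(S0+.165*ax,RI,.15)
    gl(S0+tgt*ax,RI,.22); f=np.array(robot.read_force())-f0
    g=robot.read_position()-.019*np.array(robot.read_tcp_rot())[:,2]-S0
    print(tgt,'ax',(f@ax).round(1),'row/up',(f@row).round(1),(f@up).round(1),'h',(g@ax).round(4),'w',round(robot.read_grip_width()*88,1))
gl(S0+.18*ax,RI,.2); print(robot.read_t()); f=np.array(robot.read_force())-f0; print(f.round(1))
save('scene','s4')
from fit import *
P=cloud('scene','s4').reshape(-1,3); P=P[~np.isnan(P[:,0])]
for k in (1,0,-1):
  p,d,n,e=axfit(P,S0+k*.09*row,ax,lambda s:.008+0*s,.035,.08); q=P-p; s=q@ax; rad=np.linalg.norm(q-s[:,None]*ax,axis=1); m=(rad<.0075)&(s>.05)&(s<.105); print(k,p.round(4),n,m.sum(),np.percentile(s[m],[90,95,99]).round(4))
E
```

```text
0.1375 ax 0.2 row/up 0.2 0.1 h 0.1371 w 47.2
0.1345 ax 0.9 row/up -0.3 0.1 h 0.1338 w 46.9
0.132 ax -0.0 row/up -0.5 -0.2 h 0.131 w 46.5
31.1417
[-0.1 -0.1  0.3]
1 [0.6199 0.1512 0.1619] 126 50 [0.0872 0.0884 0.089 ]
0 [0.6238 0.0626 0.1608] 118 26 [0.0877 0.0882 0.0889]
-1 [ 0.6288 -0.0266  0.1605] 110 34 [0.0878 0.0882 0.0895]
```

The noses read level (88.9 against 89.0 and 89.5 mm). One more tap a little deeper should show firm contact if the collar is on the rim.

```bash
python3 - <<'E'
from fit import *
f0=np.array(robot.read_force())
for tgt in (.1305,.1290):
    gl(S0+.155*ax,RI,.15); gl(S0+tgt*ax,RI,.2); f=np.array(robot.read_force())-f0
    print(tgt,'ax',(f@ax).round(1),'up',(f@up).round(1),robot.read_grip_width()*88)
    if f@ax>15: break
gl(S0+.28*ax,RI,.25); save('scene','s5'); print(robot.read_t())
P=cloud('scene','s5').reshape(-1,3); P=P[~np.isnan(P[:,0])]
for k in (1,0,-1):
  p,d,n,e=axfit(P,S0+k*.09*row,ax,lambda s:.008+0*s,.035,.08); q=P-p; s=q@ax; rad=np.linalg.norm(q-s[:,None]*ax,axis=1); m=(rad<.0075)&(s>.05)&(s<.105); print(k,np.percentile(s[m],[90,95,99]).round(4))
E
```

```text
0.1305 ax -0.1 up -0.0 46.55536752239819
0.129 ax 0.1 up 0.1 46.588030352815586
33.1833
1 [0.088  0.0885 0.0887]
0 [0.0884 0.0887 0.0893]
-1 [0.088  0.0888 0.0891]
```

```bash
python3 - <<'E'
from fit import *
save('wrist','w8'); save('top','t8')
for src,fn in(('scene','s5'),('wrist','w8')):
    P=cloud(src,fn).reshape(-1,3); P=P[~np.isnan(P[:,0])]
    g=robot.read_position()-.019*np.array(robot.read_tcp_rot())[:,2]
    q=P-g; s=q@ax; rad=np.linalg.norm(q-s[:,None]*ax,axis=1); m=(rad<.026)&(s<0)&(s>-.08); print(src,m.sum(),'lowest s',np.percentile(s[m],[1,5,20,50,80]).round(4) if m.any() else '')
    if src=='scene': h,d,n,e=axfit(P,g,ax,lambda s:.024+0*s,-.06,-.02,tol=.008); print((h-g).round(4),d.round(3),n,e)
a=np.load('pics/w8.npz')['im'][0:300,120:520,::-1]; b=np.load('pics/s5.npz')['im'][60:310,170:370,::-1]
cv2.imwrite('pics/w8.png',np.hstack([cv2.resize(b,(320,400),interpolation=cv2.INTER_CUBIC),cv2.resize(a,(480,400))]))
E
```

```text
scene 269 lowest s [-0.0366 -0.0354 -0.0292 -0.0176 -0.0071]
[0.0011 0.0001 0.0008] [-0.534 -0.086  0.841] 138 0.0013699710515090793
wrist 4064 lowest s [-0.035  -0.0329 -0.0259 -0.0161 -0.006 ]
```

View pics/w8.png

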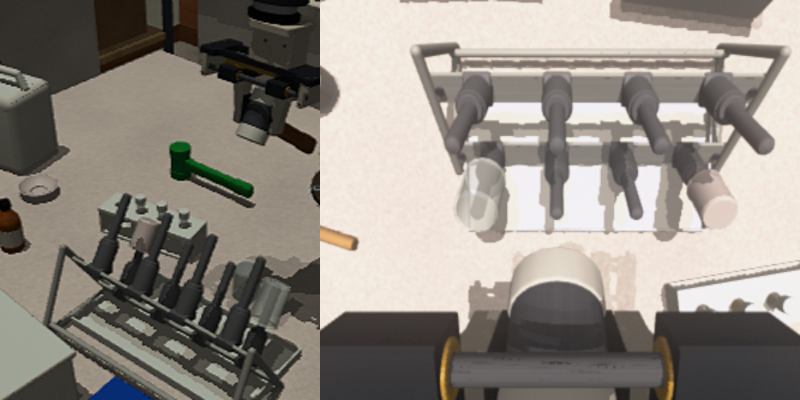

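The mallet slid about 9 mm in the jaws, so its face is now about 37 mm below the grasp point. I'll compare the noses and collars in this wrist frame.

```bash
python3 - <<'E'
from fit import *
P=cloud('wrist','w8').reshape(-1,3); P=P[~np.isnan(P[:,0])]
for k in (1,0,-1):
  p,d,n,e=axfit(P,S0+k*.09*row,ax,lambda s:.008+0*s,.035,.08)
  q=P-(S0+k*.09*row); s=q@ax; rad=np.linalg.norm(q-s[:,None]*ax,axis=1); m=(rad<.007)&(s>.05)&(s<.12); c=(rad>.0105)&(rad<.0135)&(s<.03)&(s>-.01)
  print(k,m.sum(),np.percentile(s[m],[80,90,95,99]).round(4),'collar',c.sum(),np.percentile(s[c],[50,90,97]).round(4),d.round(3))
E
```

```text
1 144 [0.0884 0.0887 0.0889 0.0893] collar 125 [0.0079 0.0094 0.0099] [-0.575 -0.037  0.817]
0 140 [0.0886 0.0889 0.0893 0.09  ] collar 119 [0.0084 0.0096 0.0102] [-0.571 -0.037  0.82 ]
-1 154 [0.0885 0.0889 0.0891 0.0898] collar 136 [0.0081 0.0093 0.0097] [-0.575 -0.037  0.817]
```

Noses and collars are level within 0.2–0.5 mm. I'll give one light confirming tap with the real face offset, then set the mallet down where it stood.

```bash
python3 - <<'E'
from fit import *
f0=np.array(robot.read_force())
gl(S0+.145*ax,RI,.25); gl(S0+.1235*ax,RI,.15); f=np.array(robot.read_force())-f0; print('tap',(f@ax).round(1))
gl(S0+.28*ax,RI,.25)
save('scene','s9'); P=cloud('scene','s9').reshape(-1,3); P=P[~np.isnan(P[:,0])]
g=robot.read_position()-.019*np.array(robot.read_tcp_rot())[:,2]
q=P-g; s=q@ax; rad=np.linalg.norm(q-s[:,None]*ax,axis=1); m=(rad<.026)&(s<0)&(s>-.08); lo=-np.percentile(s[m],1); print('face',lo)
hd=np.array([-.9345,.3559,0]); R=RM(hd); M=np.array([.4545,.2345,0])
gg(M+[0,0,.25],R); gl(M+[0,0,.055],R,.2); robot.dwell(.1); f0=np.array(robot.read_force()); z=.055-.010
gl(M+[0,0,z],R,.08)
while z>.030:
    z-=.001; gl(M+[0,0,z],R,.03); df=robot.read_force()[2]-f0[2]
    if df>2.5: break
print('z',z,df,robot.read_t())
robot.move_gripper(.95); robot.dwell(.2); gl(M+[0,0,.2],R,.2); print(robot.read_t())
E
```

```text
tap 1.5
face 0.03361299570670394
z 0.03499999999999999 4.56487694899831 40.0083
41.9917
```

```bash
python3 - <<'E'
from fit import *
gg(S0+.30*ax,RI); robot.dwell(.3); save('wrist','w10'); save('top','t10'); print(robot.read_t())
P=cloud('wrist','w10').reshape(-1,3); P=P[~np.isnan(P[:,0])]
for k in (1,0,-1):
  q=P-(S0+k*.09*row); s=q@ax; rad=np.linalg.norm(q-s[:,None]*ax,axis=1); m=(rad<.007)&(s>.05)&(s<.12); c=(rad>.0105)&(rad<.0135)&(s<.03)&(s>-.01)
  print(k,m.sum(),np.percentile(s[m],[80,90,95,99]).round(4),'collar',np.percentile(s[c],[50,90,97]).round(4))
a=np.load('pics/w10.npz')['im'][0:280,120:520,::-1]; b=np.load('pics/t10.npz')['im'][80:300,180:460,::-1]
cv2.imwrite('pics/f10.png',np.hstack([cv2.resize(b,(400,314)),cv2.resize(a,(400,314))]))
E
```

```text
43.4667
1 126 [0.089  0.0894 0.0897 0.0901] collar [0.0086 0.0099 0.0103]
0 124 [0.0893 0.0896 0.0902 0.0908] collar [0.009  0.0102 0.0106]
-1 127 [0.0892 0.0896 0.0898 0.09  ] collar [0.009  0.0099 0.0104]
```

View pics/f10.png

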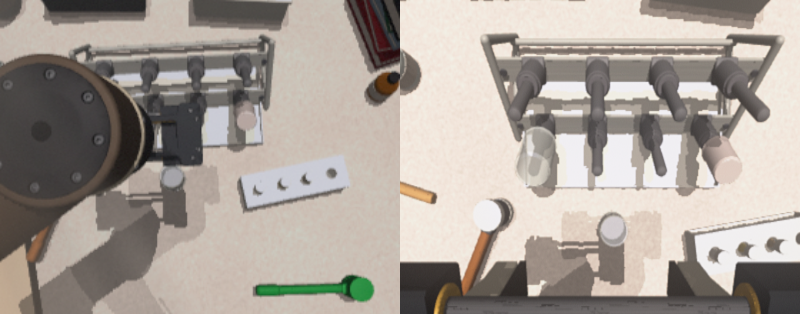

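The final picture shows all four upper pegs level, with the spare at (597,75) in the right panel. The mallet stands on its face at (490,213), and the beakers, tubes and green look-alike are undisturbed. Handing in.

```bash
python3 - <<'E'
from h import *
gl(S0+.34*ax,RI,.15); robot.job_done(); print(robot.read_t())
E
```

```text
the job is handed in; nothing more can be done
the job is handed in; nothing more can be done
```

The spare peg is driven home in the empty upper-row socket, and the mallet is standing back at its original spot. I handed the job in just after 43 s on the robot clock.

**What I did:** I took the peg from the tube rack, stood it in the socket and let go. I then tapped it home with the mallet in several separate taps, and set the mallet down on its face.

**Last checks:**
- **Peg:** its nose and collar are level with the fitted pegs to about 0.2–0.7 mm in the wrist depth image.
- **Surroundings:** in the last pictures the mallet is upright, and the beakers on the rack, the tubes and the green look-alike appear undisturbed. I did not measure the other loose items.

**What did not go cleanly:**
- **First placement:** the gripper pressed the peg too deep, leaving about a 4–5 mm gap. I re-gripped it, eased it out and set it again with about an 8 mm gap before using the mallet.
- **Mallet grip:** I held the mallet by its head, and it slid about 10 mm in the jaws during the taps.
- **Tap forces:** the forces read after each tap were close to zero (1.5 N at most), so they did not confirm that the peg was home. That rests on the pictures and depth readings alone.

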